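Refit the key-drop funnel and set its catch

TASK

Fit the copper funnel back onto the key drop: lower it upright onto the dock plate so that one of the two steel pegs comes up through each of its ear holes and its flange lies flush on the plate; set it down, do not let it drop. Only when it is fully home, press the spring plunger beside it all the way down to its stop and let it come back up. Leave the other things on the shelf where they are.

Things in the scene. Friction and masses are not known exactly. Their poses are not given: they have to be found in the camera images.
- funnel: copper funnel, 0.3 kg, 86 mm tall, upright on its flange. Origin: centre of the underside; z up through the mouth. Flange 114 (x) x 50 x 8 mm with two 13 mm through holes at x = -42 and +42 mm. Straight round collar, 62 mm outer diameter, 4 mm wall, from 52 to 86 mm above the origin: grip it there. Half a turn makes no difference to the fit.
- drop_base: the fixed key drop: grey housing 130 mm (x) x 200 mm (y) x 40 mm high. Origin: centre of its underside, on the shelf. At y = -45 mm a steel tube carries the dock plate (124 mm in x, 64 mm in y, top 80 mm above the shelf, 30 mm bore in the middle); at y = +55 mm stands the plunger's post.
- dock (a point): centre of the dock plate's top face, midway between the pegs; axes as drop_base. A seated funnel has its origin here and its x axis along this x axis (either way round).
- peg_near (a point): tip of the peg at x = -42 mm from the dock: 10 mm diameter, 22 mm tall above the plate, the top 8 mm tapering to 4 mm diameter
- peg_far (a point): tip of the other peg, the same, at x = +42 mm from the dock
- plunger_top (a point): centre of the top of the plunger's round black head, 30 mm diameter, 110 mm above the shelf when up, 100 mm beside the dock centre; it moves with the head
- plunger (a joint): plunger travel: 0 up, 0.012 m fully down at its stop; spring return, about 2.5 N at the start and 7 N at the stop
- granite_weight: small square grey granite weight, 60 x 60 x 35 mm; origin at the centre of its underside
- clamp: small black spring clamp lying flat, gripping an orange fob, 130 mm long, 14 mm high; origin near its pivot, on the shelf
- key_tag: white nylon key tag lying flat, 62 x 28 x 5 mm; origin at the centre of its underside
- barrel_key: nickel barrel key lying flat, 75 mm long, 8 mm high; origin on its shank, on the shelf
- padlock: brass padlock lying flat, 75 x 45 x 18 mm; origin at the centre of its body's underside
- dish: white ceramic dish, 110 mm across, 30 mm high; origin at the centre of its underside
- pen_cup: dark steel pen cup with two pens, 72 mm across, 90 mm high (pens to 145 mm); origin at the centre of its underside
There are look-alikes about, which are no part of the job. Leave any blue or yellow look-alike of the drop_base alone.

How it is judged:
On the way, in this order (a step that is already met when the one before it is completed fails the run):
1. the funnel is seated on both pegs, flush on the dock plate (horizontal distance between funnel and dock below 0.004 m and z of funnel in the frame of dock between -0.003 and 0.003 m and angle between funnel's own z axis and vertical below 0.05 rad and angle between the x axis of funnel and the x axis of drop_base, either way round below 0.07 rad), for 0.2 s.
2. the plunger is pressed down to its stop (value of joint plunger above 0.0105 m), for 0.05 s.
At the end, for the whole second after the job is handed in: The funnel stands at rest on the dock plate, centred within 4 mm, its underside within 3 mm of the plate, upright within 0.05 rad and aligned with the pegs within 0.07 rad, and the plunger has come back up to within 2 mm (all of step 1 and linear speed of funnel below 0.02 m/s and value of joint plunger below 0.002 m); the robot touches nothing.
It fails at once if the plunger is pressed (more than 6 mm) while the funnel is not on its pegs (value of joint plunger above 0.006 m and not (horizontal distance between funnel and dock below 0.004 m and z of funnel in the frame of dock below 0.003 m)).
It fails at once if the funnel is let fall onto the key drop (faster than 0.35 m/s, free of the fingers, above the dock) (horizontal distance between funnel and dock below 0.05 m and contact force between the fingers and funnel below 0.05 N and linear speed of funnel above 0.35 m/s).
It fails at once if another thing on the shelf is moved by more than 30 mm (distance of any of granite_weight, clamp, key_tag, barrel_key, padlock, dish, pen_cup from where it was at the start of the episode above 0.03 m).
It also fails if it takes over 53 s, if anything falls off the work surface, if the arm or the gripper's body presses on something with over 40 N, if the wrist force passes 120 N, or if a joint passes its speed limit or range.

ROBOT

A 6-joint arm with a two-finger parallel gripper is mounted at the origin on the work surface. World frame = base frame: x ahead of the robot, y to its left, z up, the work surface at z = 0. Lengths are in m, angles in rad, forces in N, time in s.
With the tool pointing down it reaches from about 0.375 to 0.9 m from the base axis. Payload 3.1 kg.
Tool frame: the origin (TCP) lies at the very end of the fingers, on their centre line; the grasp point (between the pads) lies 19 mm behind it; z points along the fingers, y is the line along which they close (so a half turn about z gives the same grasp; the last joint's range is limited). The gripper opens to 85 mm and grips with 20 to 120 N. Pads are 22 mm wide; open, the fingers measure 114 mm over their backs; the gripper's body (76 mm by 85 mm) begins 54 mm behind the grasp point. The pads swing forward as they close: fully open they stand 13 mm farther back than shut.
Start: joints at [-1.288, 0.527, 1.433, -0, 1.181, -0.178], TCP at [0.278, -0.56, 0.231] pointing down, gripper open.
Joint ranges: [-3.08, 3.08], [-0.75, 2.2], [0.22, 2.44], [-1.43, 4.57], [0, 2.65], [-2.85, 2.85]. Speed limits (rad/s): [2.79, 2.79, 3.14, 3.14, 3.14, 3.14].

INTERFACE

Orientations are given as a unit quaternion [x, y, z, w].
In Python, from station import manip, vision gives the robot as it stands.
- The arm moves only by the tool drive_tool, never from a script. Its argument "deltas" is a list that holds one entry, the list of rows, each a list of 4 numbers: the shift along the tool's x, y, z in mm, then the turn about the tool's z in rad. A call has 1 to 5 rows; each row is the pose to reach, as a shift and turn from the pose commanded when the call began, along the tool's axes at that moment; what a row does not reach only later rows make up. A row lasts 1/12 s, in which the tool goes at most 41.7 mm and 7.16 degrees, less where a joint would pass 70% of its speed; a pose out of reach is approached as far as the arm can. A call with a gripper value outside its range is refused whole. "jaw" is the finger opening in mm, from 0 to 85.4, set as the call begins (left out, the last holds). The fingers move at their own pace and stop on an object; "force" is the grip in N (left out, the last holds). Time passes only in rows, so rows that repeat a pose let the fingers close. It gives the time, the measured TCP pose, the force, the opening and the grip force at its end, in the units of the state.
- manip.sense(): the state, without advancing time (a new reading comes with each control period).
- vision.snapshot(name): name is "scene" or "top" or "wrist"; returns the picture (384x512x3 uint8, red, green, blue); there is no depth.
- vision.camera_model(name): a dict with "camera_matrix" (3x3 intrinsics, pixels), "D" ([k1, k2, p1, p2, k3] as OpenCV has them; the pictures are not rectified), "rvec" (rotation vector, rad) and "tvec" (3), from world to camera coordinates, as OpenCV has them. Camera axes: x right, y down, z forward; pixel columns grow to the right and rows downward; lengths in m; the calibration is good to about 2 mm. A picture is of the moment at which its call begins: read the wrist's pose just before it. camera_model takes no time and is no camera call; for the wrist camera it gives the pose at the moment of the call.
- manip.sign_off(): hands the job in; it is judged then, once.
The state is a dict: "t": time; "q": joint angles; "qd": joint speeds; "tau": joint torques, N m; "tcp_pos": TCP position; "tool_rot": TCP orientation; "force": force on the tool from outside, world axes, zero at the start; "ft_torque": the same for the moment, N m; "finger_gap": opening from 0.0 (shut) to 1.0 (fully open); "gripper_force": force on a finger pad.
Only numpy, scipy, OpenCV 4.12 (cv2) and the standard library are available. Lean on these libraries where they do the work, as an engineer would, in place of code of your own. Each camera call takes 0.05 s, during which the arm holds its last target. There are 200 camera calls.

## Working session

There is one attempt and no reset: what is moved stays moved. The work goes in short steps, Python scripts to look and compute and a tool call to move; the robot and the scene stay as the last step left them, time stands still between calls to the robot, and variables do not carry over. Pictures are saved under pics/ and viewed, at most 10 in all, crops included, and the job is handed in when it is done.

Besides the shell and the picture viewer there is one more tool, called by a JSON object that holds its "name" and its "arguments", one argument or row to a line. drive_tool: Moves the arm, as the interface text tells. Its arguments: {"type":"object","properties":{"deltas":{"type":"array"},"jaw":{"type":"number"},"force":{"type":"number"}},"required":["deltas"]}

```bash
mkdir -p pics; ls; python3 - <<'E'
from station import manip, vision
import cv2,numpy as np
s=manip.sense(); print({k:np.round(v,3).tolist() for k,v in s.items()})
for n in ("scene","top"):
    cv2.imwrite(f"pics/{n}0.png",vision.snapshot(n)[:,:,::-1])
    print(n,{k:np.round(v,3).tolist() for k,v in vision.camera_model(n).items()})
E
```

```text
pics
{'t': 0.0, 'q': [-1.288, 0.528, 1.434, 0.0, 1.181, -0.178], 'qd': [-0.0, -0.001, -0.002, 0.0, -0.0, 0.002], 'tau': [-0.001, -44.235, -17.803, -0.0, 0.008, 0.0], 'tcp_pos': [0.278, -0.559, 0.23], 'tool_rot': [0.974, 0.228, -0.0, -0.001], 'force': [0.96, 0.297, 0.836], 'ft_torque': [-0.008, -0.017, -0.042], 'gripper_force': 0.0, 'finger_gap': 0.999}
scene {'camera_matrix': [[378.558, 0.0, 254.863], [0.0, 378.558, 191.794], [0.0, 0.0, 1.0]], 'D': [-0.045, 0.0, 0.0, 0.0, 0.0], 'rvec': [2.179, 1.296, -0.473], 'tvec': [-0.224, -0.309, 1.246]}
top {'camera_matrix': [[354.577, 0.0, 252.97], [0.0, 354.577, 190.681], [0.0, 0.0, 1.0]], 'D': [0.015, 0.0, 0.0, 0.0, 0.0], 'rvec': [2.202, -2.169, 0.13], 'tvec': [-0.033, 0.521, 0.902]}
```

View pics/scene0.png

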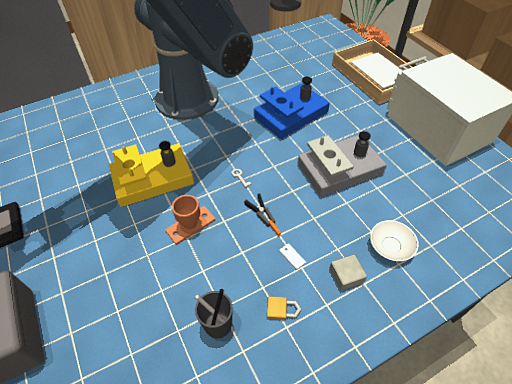

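View pics/top0.png

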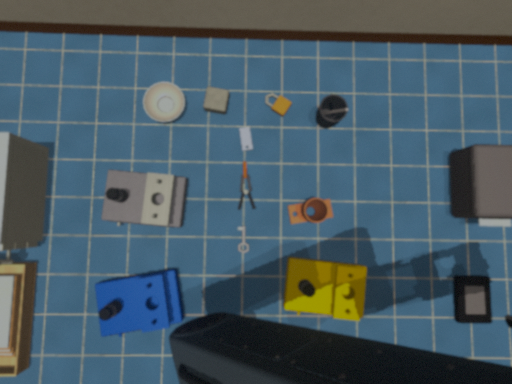

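The scene picture shows a copper funnel at (187,218) and three key drops: grey at (340,163), yellow at (150,172) and blue at (290,108). In the top picture the funnel is at (316,210), the grey drop at (145,199), its plate at (158,199) and its plunger at (117,195).

Candidates:
- **Funnel:** only one copper object, at scene (187,218) / top (316,210). The orange fob at top (245,170) belongs to the clamp.
- **Drop:** grey at top (145,199), yellow at (325,290), blue at (140,302). I choose grey by the description.

```bash
cat > h.py <<'E'
import cv2,numpy as np
from scipy.spatial.transform import Rotation as R
from station import manip, vision
def cast(cam,px,z):
    """pixels -> world points on the plane at height z"""
    Rm=cv2.Rodrigues(np.array(cam["rvec"],float))[0]; t=np.array(cam["tvec"],float).ravel()
    p=cv2.undistortPoints(np.array(px,float).reshape(-1,1,2),np.array(cam["camera_matrix"],float),np.array(cam["D"],float)).reshape(-1,2)
    d=np.c_[p,np.ones(len(p))]@Rm; c=-Rm.T@t
    return c+d*((z-c[2])/d[:,2])[:,None]
def proj(cam,P):
    return cv2.projectPoints(np.array(P,float).reshape(-1,3),np.array(cam["rvec"],float),np.array(cam["tvec"],float),np.array(cam["camera_matrix"],float),np.array(cam["D"],float))[0].reshape(-1,2)
def biggest(m):
    c=cv2.findContours(m.astype(np.uint8),cv2.RETR_EXTERNAL,cv2.CHAIN_APPROX_NONE)[0]
    return max(c,key=cv2.contourArea)
E
python3 - <<'E'
from h import *
im=cv2.imread("pics/top0.png"); cam=vision.camera_model("top")
a=cv2.resize(im[180:240,270:350],None,fx=5,fy=5,interpolation=cv2.INTER_CUBIC)
b=cv2.resize(im[160:240,90:200],None,fx=5,fy=5,interpolation=cv2.INTER_CUBIC)
c=np.zeros((400,950,3),np.uint8); c[:300,:400]=a; c[:,400:]=b
cv2.imwrite("pics/crop.png",cv2.resize(c,(798,336)))
hsv=cv2.cvtColor(im,cv2.COLOR_BGR2HSV)
m=cv2.inRange(hsv,(0,90,60),(14,255,255)); m[:180]=0;m[240:]=0;m[:,:270]=0;m[:,350:]=0
print("funnel rect",cv2.minAreaRect(biggest(m)))
print("funnel rough",cast(cam,[[316,209]],.086),cast(cam,[[292,213],[332,209]],.008))
print("plate c",cast(cam,[[158,199]],.08),"plunger",cast(cam,[[117,195]],.11))
print("cams",[(-cv2.Rodrigues(np.array(vision.camera_model(n)["rvec"]))[0].T@np.array(vision.camera_model(n)["tvec"])).round(3) for n in("top","scene","wrist")])
s=manip.sense();print(R.from_quat(s["tool_rot"]).as_matrix().round(3))
w=vision.camera_model("wrist"); print(w["camera_matrix"],w["D"],R.from_rotvec(np.ravel(w["rvec"])).as_matrix().round(2))
E
```

```text
funnel rect ((309.9189147949219, 210.51351928710938), (24.00225257873535, 42.08613967895508), 80.53767395019531)
funnel rough [[ 0.47360205 -0.17821347  0.086     ]] [[ 0.46554263 -0.13017711  0.008     ]
 [ 0.47777128 -0.23687358  0.008     ]]
plate c [[0.49242772 0.20669216 0.08      ]] plunger [[0.49833979 0.29489351 0.11      ]]
cams [array([ 0.435, -0.003,  0.947]), array([ 1.008, -0.269,  0.781]), array([ 0.344, -0.526,  0.373])]
[[ 0.896  0.445 -0.001]
 [ 0.445 -0.896  0.002]
 [ 0.    -0.002 -1.   ]]
[[273.13575893   0.         259.91308882]
 [  0.         273.13575893 185.36663007]
 [  0.           0.           1.        ]] [-0.04282059  0.          0.          0.          0.        ] [[ 0.44 -0.9  -0.  ]
 [-0.86 -0.43  0.29]
 [-0.26 -0.13 -0.96]]
```

View pics/crop.png

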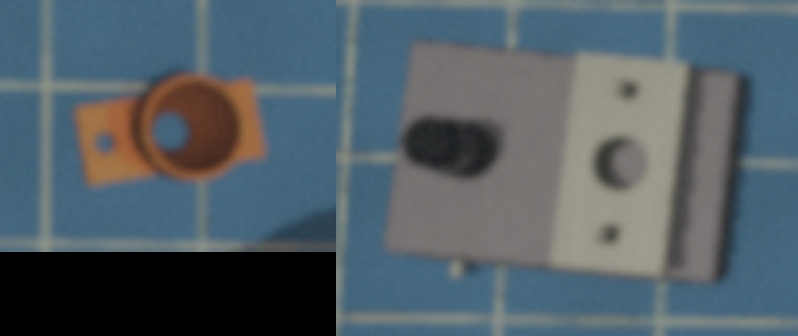

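The close crop shows the copper funnel on the left: rim centre about top (315.5,210), visible ear hole about (295,214). On the right is the grey drop with its light plate: pegs about top (159,181) and (155,216), plunger about (112,194). The choice holds, so I'm moving above the funnel for a wrist look.

{"name": "drive_tool", "arguments": {
  "deltas": [
    [[30, -22, -6, 0], [60, -44, -12, 0], [90, -66, -18, 0], [120, -88, -24, 0], [150, -110, -30, 0]]
  ],
  "jaw": 85
}}

```text
t: 0.52
tcp_pos: [0.3636, -0.3927, 0.2611]
tool_rot: [0.974, 0.228, -0.0, -0.001]
force: [0.5, -0.1, -0.7]
finger_gap: 0.995
gripper_force: 0.0
```

{"name": "drive_tool", "arguments": {
  "deltas": [
    [[30, -22, -4, 0], [60, -44, -8, 0], [90, -66, -12, 0], [120, -88, -16, 0], [150, -110, -20, 0]]
  ]
}}

```text
t: 0.93
tcp_pos: [0.4491, -0.2274, 0.2812]
tool_rot: [0.974, 0.228, -0.0, -0.0]
force: [1.0, -1.0, 0.2]
finger_gap: 0.994
gripper_force: 0.0
```

{"name": "drive_tool", "arguments": {
  "deltas": [
    [[9, -7, 0, -0.12], [18, -14, 0, -0.24], [27, -21, 0, -0.36], [36, -28, 0, -0.48], [44, -37, 0, -0.6]]
  ]
}}

```text
t: 1.35
tcp_pos: [0.472, -0.176, 0.281]
tool_rot: [0.861, 0.509, -0.0, -0.0]
force: [0.6, 0.3, -0.2]
finger_gap: 0.995
gripper_force: 0.0
```

{"name": "drive_tool", "arguments": {
  "deltas": [
    [[0, 0, 0, -0.12], [0, 0, 0, -0.24], [0, 0, 0, -0.36], [0, 0, 0, -0.48], [0, 0, 0, -0.6]]
  ]
}}

```text
t: 1.77
tcp_pos: [0.4715, -0.1763, 0.2809]
tool_rot: [0.672, 0.74, -0.0, -0.001]
force: [-0.4, 0.7, 0.4]
finger_gap: 1.0
gripper_force: 0.0
```

{"name": "drive_tool", "arguments": {
  "deltas": [
    [[0, 0, 0, 0], [0, 0, 0, 0], [0, 0, 0, 0]]
  ]
}}

```text
t: 2.02
tcp_pos: [0.4716, -0.1765, 0.2811]
tool_rot: [0.676, 0.737, -0.0, -0.0]
force: [-0.3, 0.4, 0.5]
finger_gap: 0.997
gripper_force: 0.0
```

```bash
python3 - <<'E'
from h import *
s=manip.sense();print(s["t"],s["tcp_pos"],s["tool_rot"],s["force"])
cam=vision.camera_model("wrist"); im=vision.snapshot("wrist")[:,:,::-1]
import pickle; pickle.dump((cam,im.copy(),s),open("w1.pkl","wb"))
cv2.imwrite("pics/w1.png",im)
print(proj(cam,[[.4715,-.177,.086],s["tcp_pos"]]))
E
```

```text
2.0167 [ 0.47161832 -0.17652121  0.28111087] [ 6.75510740e-01  7.37350096e-01 -5.33198224e-05 -2.70490341e-04] [-0.32442673  0.36318203  0.4943566 ]
[[260.94225561 164.59375383]
 [261.94193314 237.35826925]]
```

View pics/w1.png

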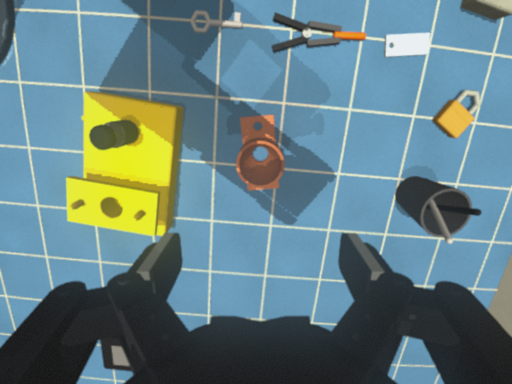

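The wrist picture shows the funnel with rim centre near (261,163) and the visible ear hole at (259,126). The yellow look-alike is at left (125,165).

```bash
python3 - <<'E'
from h import *
import pickle
cam,im,s=pickle.load(open("w1.pkl","rb"))
hsv=cv2.cvtColor(im,cv2.COLOR_BGR2HSV)
m=cv2.inRange(hsv,(0,80,40),(14,255,255)); m[:100]=0;m[200:]=0;m[:,:215]=0;m[:,310:]=0
cs,h=cv2.findContours(m,cv2.RETR_CCOMP,cv2.CHAIN_APPROX_NONE)
for c,hh in zip(cs,h[0]):
    if cv2.contourArea(c)>8:
        M=cv2.moments(c); print("hole" if hh[3]>=0 else "outer",cv2.contourArea(c),M["m10"]/M["m00"],M["m01"]/M["m00"],cv2.minAreaRect(c))
c=biggest(m)[:,0,:]
for r in range(112,194,4):
    x=np.where(m[r])[0]; print(r,x.min(),x.max(),end=" | ")
e=c[(np.abs(c[:,0]-261)>18)&(c[:,1]>140)|((c[:,1]>165)&(np.abs(c[:,0]-262)>17))]
el=cv2.fitEllipse(e.astype(np.float32)); print("\nrim ellipse",len(e),el)
print("rim c",cast(cam,[el[0]],.086))
E
```

```text
outer 2642.0 259.34607620489527 153.65247287408528 ((259.5, 152.0), (74.0, 47.0), 90.0)
hole 241.5 259.82125603864733 153.1345755693582 ((259.7500305175781, 152.75001525878906), (17.677669525146484, 16.970561981201172), 45.0)
hole 78.0 257.2136752136752 125.67735042735042 ((257.5000305175781, 125.5), (9.899494171142578, 9.899495124816895), 45.0)Traceback (most recent call last):
  File "<stdin>", line 12, in <module>
    return umr_minimum(a, axis, None, out, keepdims, initial, where)
ValueError: zero-size array to reduction operation minimum which has no identity
```

```bash
python3 - <<'E'
from h import *
import pickle
cam,im,s=pickle.load(open("w1.pkl","rb"))
hsv=cv2.cvtColor(im,cv2.COLOR_BGR2HSV)
m=cv2.inRange(hsv,(0,80,40),(14,255,255)); m[:100]=0;m[200:]=0;m[:,:215]=0;m[:,310:]=0
E=[]
for r in range(112,194,3):
    x=np.where(m[r])[0]
    if len(x):
        print(r,x.min(),x.max(),end=" | "); E.append((r,x.min(),x.max()))
E=np.array(E)
sel=[(a,r) for r,a,b in E if 148<=r<=180]+[(b+1,r) for r,a,b in E if 148<=r<=180]
el=cv2.fitEllipse(np.array(sel,np.float32)); print("\nrim",el,cast(cam,[el[0]],.086))
c=cast(cam,[el[0]],.086)[0]; hole=cast(cam,[[257.2,125.7]],.006)[0]
print("hole",hole,"d",np.hypot(*(hole-c)[:2]),"yaw",np.arctan2(*(hole-c)[1::-1]))
u=[r for r,a,b in E if 117<=r<=134]
for k in (1,2):
    p=cast(cam,[(x[k]+(k==2),x[0]) for x in E if 117<=x[0]<=134],.008); v=cv2.fitLine(p[:,:2].astype(np.float32),cv2.DIST_L2,0,.01,.01).ravel(); print("edge yaw",np.arctan2(v[1],v[0]),p.mean(0))
T=R.from_quat(s["tool_rot"]).as_matrix(); print("tool x yaw",np.arctan2(T[1,0],T[0,0]))
# top view estimate
ct=vision.camera_model("top"); print("top rim",cast(ct,[[315.5,210]],.086),"hole",cast(ct,[[295,214]],.006))
print("pegs",cast(ct,[[159.3,181.2],[155,215.7]],.102),"plunger",cast(ct,[[112.4,193.8]],.11))
E
```

```text
115 264 273 | 118 241 273 | 121 241 273 | 124 241 273 | 127 241 273 | 130 242 273 | 133 242 274 | 136 242 274 | 139 243 274 | 142 243 274 | 145 244 275 | 148 242 278 | 151 240 280 | 154 239 281 | 157 237 282 | 160 237 283 | 163 236 283 | 166 236 283 | 169 237 283 | 172 238 282 | 175 239 280 | 178 241 278 | 181 244 277 | 184 247 278 | 187 248 277 | 
rim ((260.2626037597656, 163.57708740234375), (47.699710845947266, 48.218467712402344), 39.644386291503906) [[ 0.47052876 -0.17576665  0.086     ]]
hole [ 0.46238286 -0.13576484  0.006     ] d 0.04082279535213831 yaw 1.7716878439734003
edge yaw -1.4244416 [ 0.43872064 -0.13739517  0.008     ]
edge yaw -1.420555 [ 0.48765246 -0.13312386  0.008     ]
tool x yaw 1.6582782073485853
top rim [[ 0.47114686 -0.17698238  0.086     ]] hole [[ 0.46307362 -0.1384527   0.006     ]]
pegs [[0.53347691 0.19995841 0.102     ]
 [0.45139511 0.20685465 0.102     ]] plunger [[0.50098696 0.30564678 0.11      ]]
```

{"name": "drive_tool", "arguments": {
  "deltas": [
    [[0, -1, 30, -0.04], [0.6, -1, 60, -0.077], [0.6, -1, 90, -0.077], [0.6, -1, 120, -0.077], [0.6, -1, 150, -0.077]]
  ]
}}

```text
t: 2.48
tcp_pos: [0.4709, -0.1762, 0.1303]
tool_rot: [0.646, 0.763, 0.0, 0.001]
force: [1.0, 0.4, -0.3]
finger_gap: 0.996
gripper_force: 0.0
```

{"name": "drive_tool", "arguments": {
  "deltas": [
    [[0, 0, 25, 0], [0, 0, 50, 0], [0, 0, 70, 0], [0, 0, 86, 0], [0, 0, 86, 0]]
  ]
}}

```text
t: 2.9
tcp_pos: [0.4692, -0.1752, 0.0425]
tool_rot: [0.646, 0.763, -0.0, -0.003]
force: [0.3, -0.3, 0.5]
finger_gap: 0.996
gripper_force: 0.0
```

{"name": "drive_tool", "arguments": {
  "deltas": [
    [[0, 0, 0, 0], [0, 0, 0, 0], [0, 0, 0, 0], [0, 0, 0, 0], [0, 0, 0, 0]]
  ],
  "jaw": 50,
  "force": 40
}}

```text
t: 3.32
tcp_pos: [0.4714, -0.1765, 0.0464]
tool_rot: [0.646, 0.764, 0.0, 0.001]
force: [-0.1, -0.2, 2.2]
finger_gap: 0.726
gripper_force: 44.5
```

{"name": "drive_tool", "arguments": {
  "deltas": [
    [[0, 0, 0, 0], [0, 0, 0, 0], [0, 0, 0, 0]]
  ]
}}

```text
t: 3.57
tcp_pos: [0.4714, -0.1765, 0.0464]
tool_rot: [0.646, 0.764, 0.0, 0.001]
force: [-0.2, -0.3, 6.4]
finger_gap: 0.727
gripper_force: 44.8
```

{"name": "drive_tool", "arguments": {
  "deltas": [
    [[0, 0, -5, 0], [0, 0, -15, 0], [0, 0, -35, 0], [0, 0, -65, 0], [0, 0, -95, 0]]
  ]
}}

```text
t: 3.98
tcp_pos: [0.4697, -0.1755, 0.141]
tool_rot: [0.646, 0.764, -0.0, -0.002]
force: [1.2, 0.6, -2.4]
finger_gap: 0.73
gripper_force: 44.8
```

{"name": "drive_tool", "arguments": {
  "deltas": [
    [[0, 0, -30, 0], [0, 0, -60, 0], [0, 0, -85, 0], [0, 0, -105, 0], [0, 0, -105, 0]]
  ]
}}

```text
t: 4.4
tcp_pos: [0.4726, -0.1772, 0.2499]
tool_rot: [0.646, 0.764, 0.001, 0.005]
force: [-0.1, -0.4, -2.0]
finger_gap: 0.727
gripper_force: 44.8
```

{"name": "drive_tool", "arguments": {
  "deltas": [
    [[15, 8, 0, 0], [40, 21, 0, 0], [68, 36, 0, 0], [98, 53, 0, 0], [130, 70, 0, 0]]
  ]
}}

```text
t: 4.82
tcp_pos: [0.5173, -0.0351, 0.244]
tool_rot: [0.646, 0.763, -0.001, -0.001]
force: [1.6, -0.1, -2.5]
finger_gap: 0.726
gripper_force: 44.8
```

{"name": "drive_tool", "arguments": {
  "deltas": [
    [[32, 17, 0, 0], [64, 34, 0, 0], [96, 51, 0, 0], [126, 67, 0, 0], [150, 80, 0, 0]]
  ]
}}

```text
t: 5.23
tcp_pos: [0.5712, 0.1276, 0.2437]
tool_rot: [0.645, 0.764, -0.001, -0.001]
force: [-0.3, -0.3, -2.7]
finger_gap: 0.727
gripper_force: 44.8
```

{"name": "drive_tool", "arguments": {
  "deltas": [
    [[20, 11, 0, -0.08], [40, 22, 0, -0.17], [58, 31, 0, -0.26], [70, 38, 0, -0.35], [73, 40, 0, -0.44]]
  ]
}}

```text
t: 5.65
tcp_pos: [0.5987, 0.206, 0.2433]
tool_rot: [0.46, 0.888, -0.0, -0.001]
force: [0.3, -0.1, -2.6]
finger_gap: 0.722
gripper_force: 44.9
```

{"name": "drive_tool", "arguments": {
  "deltas": [
    [[0, 0, 0, -0.09], [0, 0, 0, -0.18], [0, 0, 0, -0.27], [0, 0, 0, -0.36], [0, 0, 0, -0.45]]
  ]
}}

```text
t: 6.07
tcp_pos: [0.598, 0.2034, 0.2433]
tool_rot: [0.252, 0.968, -0.001, -0.002]
force: [-0.1, -0.1, -3.1]
finger_gap: 0.726
gripper_force: 44.8
```

{"name": "drive_tool", "arguments": {
  "deltas": [
    [[0, 0, 0, -0.11], [0, 0, 0, -0.22], [0, 0, 0, -0.32], [0, 0, 0, -0.4], [0, 0, 0, -0.43]]
  ]
}}

```text
t: 6.48
tcp_pos: [0.598, 0.2033, 0.2433]
tool_rot: [0.04, 0.999, -0.0, -0.002]
force: [0.7, 0.5, -2.8]
finger_gap: 0.729
gripper_force: 44.8
```

{"name": "drive_tool", "arguments": {
  "deltas": [
    [[0, 0, 0, 0], [0, 0, 0, 0], [0, 0, 0, 0], [0, 0, 0, 0]]
  ]
}}

```text
t: 6.82
tcp_pos: [0.5991, 0.2035, 0.2448]
tool_rot: [0.042, 0.999, -0.0, -0.0]
force: [0.9, -0.0, -1.7]
finger_gap: 0.728
gripper_force: 44.8
```

```bash
python3 - <<'E'
from h import *
import pickle
s=manip.sense();print(s["t"],s["tcp_pos"],s["tool_rot"],s["force"],s["finger_gap"])
cam=vision.camera_model("wrist"); im=vision.snapshot("wrist")[:,:,::-1]
pickle.dump((cam,im.copy(),s),open("w2.pkl","wb"))
cv2.imwrite("pics/w2.png",im)
print(proj(cam,[[0.5335,.2,.102],[.4514,.2069,.102]]))
E
```

```text
6.8167 [0.59905674 0.20351879 0.24478388] [ 4.21316876e-02  9.99111939e-01 -8.76896405e-05 -4.97068518e-04] [ 0.87164762 -0.03798062 -1.65180739] 0.7279570671379028
[[250.53601162 113.55077791]
 [249.70307966  23.79127406]]
```

View pics/w2.png

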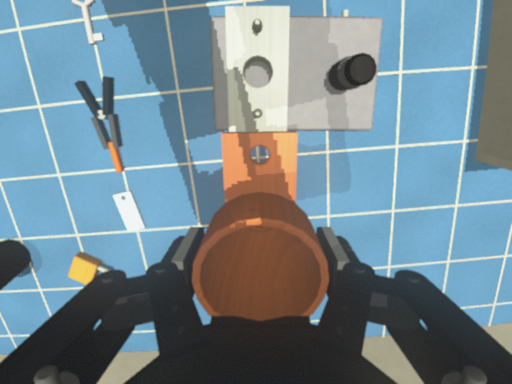

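The wrist picture shows the grey drop with pegs near (257,25) and (257,113), bore at (258,71) and plunger head at (358,70). The held funnel's ear hole is at (260,155). I'll enlarge it for precise pixels.

```bash
python3 - <<'E'
from h import *
import pickle
cam,im,s=pickle.load(open("w2.pkl","rb"))
c=cv2.resize(im[0:190,205:305],None,fx=3,fy=3,interpolation=cv2.INTER_CUBIC)
a=cv2.resize(im[0:130,205:305],None,fx=4,fy=4,interpolation=cv2.INTER_CUBIC)
b=cv2.resize(im[100:190,205:305],None,fx=4,fy=4,interpolation=cv2.INTER_CUBIC)
o=np.zeros((520,800,3),np.uint8); o[:520,:400]=a; o[:360,400:]=b
cv2.imwrite("pics/w2c.png",o)
hsv=cv2.cvtColor(im,cv2.COLOR_BGR2HSV); print(hsv[50,240],hsv[50,330],hsv[150,235],hsv[100,275])
# plate edges: light low-sat
m=cv2.inRange(hsv,(0,0,160),(60,80,255)); m[140:]=0; m[:,:205]=0; m[:,310:]=0
rows=[(r,np.where(m[r])[0].min(),np.where(m[r])[0].max()+1) for r in range(12,128,8) if m[r].any()]
print(rows)
for k in (1,2):
    p=cast(cam,[(x[k],x[0]+.5) for x in rows],.08); v=cv2.fitLine(p[:,:2].astype(np.float32),cv2.DIST_L2,0,.01,.01).ravel(); print("plate edge",v,np.arctan2(v[1],v[0]))
E
```

```text
[ 37   9 244] [ 23  13 178] [ 13 140 240] [ 32  19 233]
[(12, np.int64(226), np.int64(289)), (20, np.int64(212), np.int64(310)), (28, np.int64(214), np.int64(310)), (36, np.int64(217), np.int64(310)), (44, np.int64(218), np.int64(310)), (52, np.int64(221), np.int64(310)), (60, np.int64(223), np.int64(310)), (68, np.int64(224), np.int64(310)), (76, np.int64(228), np.int64(310)), (84, np.int64(228), np.int64(310)), (92, np.int64(228), np.int64(310)), (100, np.int64(228), np.int64(310)), (108, np.int64(229), np.int64(310)), (116, np.int64(229), np.int64(310)), (124, np.int64(229), np.int64(310))]
plate edge [0.9997814  0.02090726 0.48679262 0.17532457] 0.020908788
plate edge [0.99960387 0.02814432 0.49428907 0.26438245] 0.02814804
```

View pics/w2c.png

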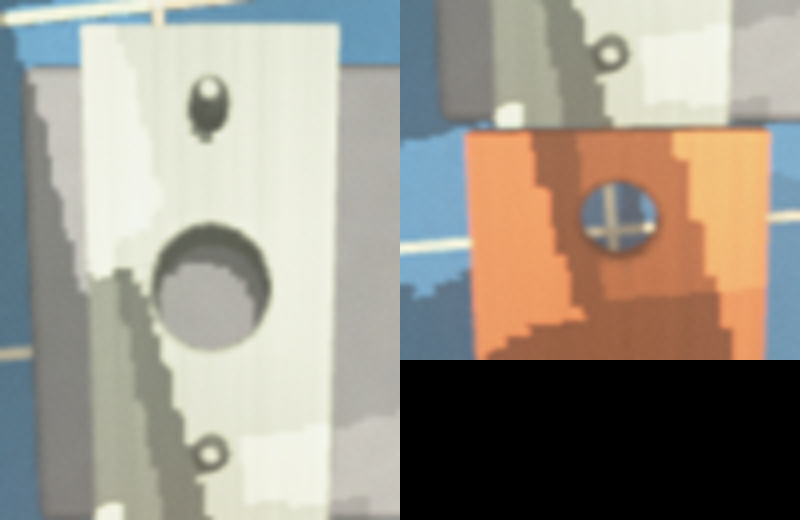

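The crop gives near peg tip at (256.6,21.6), far peg tip at (257.4,112.9), bore at (257.6,71.4), and the funnel's ear hole at (259.6,154.2).

```bash
python3 - <<'E'
from h import *
import pickle
cam,im,s=pickle.load(open("w2.pkl","rb"))
T=R.from_quat(s["tool_rot"]).as_matrix(); t=np.array(s["tcp_pos"])
print("tool yaw",np.arctan2(T[1,0],T[0,0]))
pn,pf=cast(cam,[[256.6,21.6],[257.4,112.9]],.102)
b=cast(cam,[[257.6,71.4]],.08)[0]
print("pegs",pn,pf,"dist",np.hypot(*(pf-pn)[:2]),"mid",(pn+pf)/2,"yaw",np.arctan2(*(pf-pn)[1::-1]),"bore",b)
def ln(px,z):
    p=cast(cam,px,z); d=p[1]-p[0]; return p,np.arctan2(d[1],d[0])
L=[ln([[205+80/4,6],[205+93/4,125]],.08),ln([[205+340/4,6],[205+329/4,128.6]],.08)]
print("plate edges",[l[1] for l in L],[l[0] for l in L])
zf=t[2]-.0464+.008
h=cast(cam,[[259.6,154.2]],zf)[0]
E=[ln([[205+66/4,133],[205+72/4,188]],zf),ln([[205+370/4,133],[205+366/4,188]],zf)]
print("hole",h,"rel tool",T.T@(h-t),"ear edges",[l[1] for l in E],[(T.T@(p-t))[:2] for l in E for p in l[0]])
e=cast(cam,[[259.4,132.1]],zf)[0]; print("ear end rel tool",T.T@(e-t))
ct=vision.camera_model("top"); im=cv2.imread("pics/top0.png")
print(proj(ct,[pn,pf,b]))
q=cast(cam,[[358,68]],.11); print("plunger",q)
E
```

```text
tool yaw 3.0573042115756115
pegs [0.45008772 0.2135178  0.102     ] [0.53345239 0.20700046 0.102     ] dist 0.08361904024679613 mid [0.49177005 0.21025913 0.102     ] yaw -0.07801998813606359 bore [0.49182123 0.21065062 0.08      ]
plate edges [np.float64(-0.08614926378480546), np.float64(-0.08208392542284446)] [array([[0.42747629, 0.18357388, 0.08      ],
       [0.54439563, 0.17347637, 0.08      ]]), array([[0.43299454, 0.24822602, 0.08      ],
       [0.55384916, 0.23828346, 0.08      ]])]
hole [0.55684247 0.20736314 0.20638388] rel tool [0.04235018 0.00028509 0.03844171] ear edges [np.float64(-0.09691520263158449), np.float64(-0.06407873596267627)] [array([ 0.05647463, -0.02474929]), array([ 0.01858185, -0.02522779]), array([0.05645428, 0.0252066 ]), array([0.01856224, 0.02597249])]
ear end rel tool [0.05702112 0.00016412 0.0384562 ]
[[152.12740866 216.2163507 ]
 [156.31770466 181.15959048]
 [156.34859774 199.22366986]]
plunger [[0.49939478 0.30613641 0.11      ]]
```

The funnel sits true in the grip: ear hole at tool (42.4, 0.3), yaw error about 0.004. The dock centre is (0.4918, 0.2104) with yaw -0.08, so I'm moving above it.

{"name": "drive_tool", "arguments": {
  "deltas": [
    [[20, 0, 0, 0], [45, -1, 0, 0], [75, -2, 0, 0], [98, -2.3, 0, 0], [107.3, -2.3, 0, 0]]
  ]
}}

```text
t: 7.28
tcp_pos: [0.4881, 0.2103, 0.2451]
tool_rot: [0.042, 0.999, -0.0, -0.002]
force: [0.4, 0.6, -2.2]
finger_gap: 0.729
gripper_force: 44.8
```

{"name": "drive_tool", "arguments": {
  "deltas": [
    [[0, 0, 15, 0], [0, 0, 40, 0], [0, 0, 65, 0], [0, 0, 80, 0], [0, 0, 87, 0]]
  ]
}}

```text
t: 7.7
tcp_pos: [0.492, 0.21, 0.1563]
tool_rot: [0.042, 0.999, -0.0, -0.001]
force: [-0.5, -0.7, -1.4]
finger_gap: 0.727
gripper_force: 44.8
```

{"name": "drive_tool", "arguments": {
  "deltas": [
    [[0, 0, 0, 0], [0, 0, 0, 0], [0, 0, 0, 0], [0, 0, 0, 0]]
  ]
}}

```text
t: 8.03
tcp_pos: [0.4935, 0.2105, 0.1596]
tool_rot: [0.042, 0.999, 0.0, 0.002]
force: [-0.1, -0.8, -3.3]
finger_gap: 0.727
gripper_force: 44.9
```

```bash
python3 - <<'E'
from h import *
import pickle
s=manip.sense();print(s["t"],s["tcp_pos"],s["tool_rot"],s["force"],s["finger_gap"])
cam=vision.camera_model("wrist"); im=vision.snapshot("wrist")[:,:,::-1]; sc=vision.snapshot("scene")[:,:,::-1]
pickle.dump((cam,im.copy(),s),open("w3.pkl","wb"))
o=np.zeros((500,800,3),np.uint8)
o[:,:400]=cv2.resize(im[110:210,220:300],None,fx=5,fy=5,interpolation=cv2.INTER_CUBIC)
o[:,400:]=cv2.resize(sc[90:190,300:380],None,fx=5,fy=5,interpolation=cv2.INTER_CUBIC)
cv2.imwrite("pics/w3.png",o)
T=R.from_quat(s["tool_rot"]).as_matrix(); t=np.array(s["tcp_pos"])
print(proj(cam,[[.4501,.2135,.102],t+T@[.0422,.0002,.0384]]), "funnel o",t+T@[.0002,.0002,.0464])
E
```

```text
8.0333 [0.49348979 0.21047115 0.15957793] [4.19094948e-02 9.99120205e-01 3.57029014e-04 1.51061592e-03] [-0.09868927 -0.77437497 -3.30599068] 0.7267980380406116
[[258.30276975 147.72062279]
 [259.44048003 154.41592646]] funnel o [0.49344869 0.21071443 0.11317773]
```

View pics/w3.png

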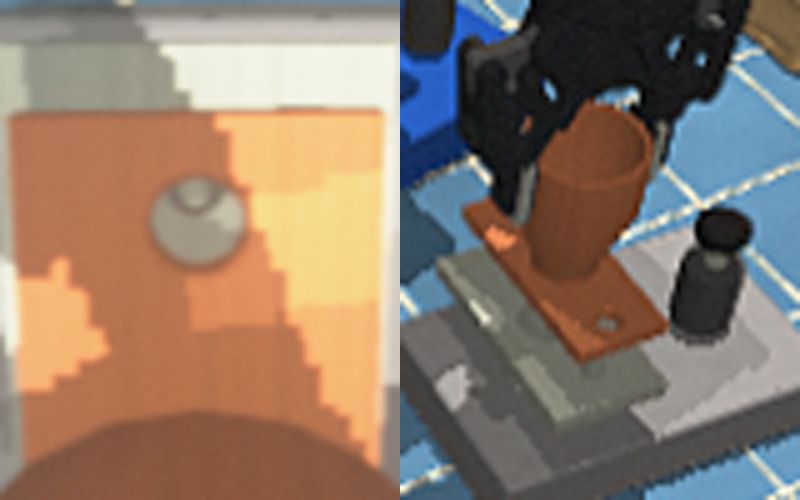

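The left half shows the near peg tip inside the ear hole, at the same column (259.6) and toward the top, so it is aligned sideways. The right half shows the funnel level above the plate. I'll let the arm settle and measure the along-axis error.

{"name": "drive_tool", "arguments": {
  "deltas": [
    [[0, 0, 0, 0], [0, 0, 0, 0], [0, 0, 0, 0], [0, 0, 0, 0], [0, 0, 0, 0]]
  ]
}}

```text
t: 8.55
tcp_pos: [0.4923, 0.2102, 0.1583]
tool_rot: [0.042, 0.999, -0.0, 0.0]
force: [0.4, 0.1, -3.1]
finger_gap: 0.726
gripper_force: 44.9
```

```bash
python3 - <<'E'
from h import *
s=manip.sense();print(s["t"],s["tcp_pos"],s["tool_rot"],s["force"])
cam=vision.camera_model("wrist"); im=vision.snapshot("wrist")[:,:,::-1]
T=R.from_quat(s["tool_rot"]).as_matrix(); t=np.array(s["tcp_pos"])
o=t+T@[.0002,.0002,.0464]; print("funnel o",o,"need tool",T.T@(np.array([.4918,.2106,o[2]])-o))
h=t+T@[.0422,.0002,.0384]; print("hole px",proj(cam,[h])," aligned peg px",proj(cam,[[h[0],h[1],.102]]),"pred peg",proj(cam,[[.4501,.2138,.102]]))
c=im[140:166,246:274]; g=cv2.cvtColor(c,cv2.COLOR_BGR2GRAY)
hsv=cv2.cvtColor(im,cv2.COLOR_BGR2HSV)[...,1]; m=(hsv<70).astype(np.uint8); m[:138]=0;m[170:]=0;m[:,:245]=0;m[:,275:]=0
M=cv2.moments(m,True); print("hole measured",M["m00"],M["m10"]/M["m00"],M["m01"]/M["m00"])
print(g[::1,4:24])
E
```

```text
8.55 [0.4922807  0.21024262 0.15834666] [ 4.18931721e-02  9.99122096e-01 -1.28436678e-06  1.86306063e-05] [ 0.35303888  0.05137462 -3.08937966]
funnel o [0.49209986 0.21045847 0.11194665] need tool [ 3.10659571e-04  1.15932483e-04 -1.17153897e-08]
hole px [[259.42866867 154.43840725]]  aligned peg px [[259.46401944 149.96204733]] pred peg [[259.21031603 149.78376957]]
hole measured 217.0 259.1520737327189 153.70967741935485
[[134 134 133 135 137 135 137 136 138 139 135 136 135 136 136 152 185 201
  204 203]
 [136 135 134 137 135 136 135 137 139 137 135 133 138 137 138 148 177 197
  202 204]
 [136 136 135 136 135 135 136 138 138 137 136 137 136 138 137 141 160 188
  201 203]
 [134 134 134 135 136 137 137 137 135 135 134 134 135 137 138 137 152 186
  203 204]
 [136 134 134 134 134 132 135 131 130 128 130 130 133 135 138 137 153 186
  203 206]
 [134 135 133 131 128 127 126 125 124 127 123 124 125 128 130 133 150 186
  203 205]
 [138 134 129 125 122 122 124 128 131 134 134 129 126 125 123 126 144 177
  193 197]
 [134 129 123 120 121 124 128 136 141 141 139 133 128 125 123 123 130 145
  1
[... 838 characters left out ...]
 152 139
  130 135]
 [118 122 137 150 153 154 152 152 151 150 152 152 154 153 156 155 145 132
  129 142]
 [119 115 124 138 150 153 153 151 149 152 154 154 154 153 154 152 137 127
  138 150]
 [126 120 116 121 138 147 152 152 150 151 151 155 152 150 147 139 129 132
  144 155]
 [129 124 118 114 122 131 140 144 148 147 150 148 146 138 127 123 129 142
  151 159]
 [132 129 122 119 115 116 121 127 133 135 132 129 125 119 118 123 138 151
  159 162]
 [133 132 131 128 123 119 119 116 117 117 117 118 118 120 126 135 145 157
  161 162]
 [135 132 131 131 130 135 134 130 127 124 124 129 132 142 148 154 157 161
  164 163]
 [134 133 133 132 133 144 149 147 147 145 145 143 150 154 159 160 161 162
  164 161]]
```

Peg cap at (259.2,149.8) against an aligned prediction of (259.5,150.0), so it's within about 0.3 mm. Descending.

{"name": "drive_tool", "arguments": {
  "deltas": [
    [[0.3, 0, 4, 0], [0.3, 0, 8, 0], [0.3, 0, 12, 0], [0.3, 0, 16, 0], [0.3, 0, 20, 0]]
  ]
}}

```text
t: 9.02
tcp_pos: [0.4918, 0.2102, 0.1377]
tool_rot: [0.042, 0.999, -0.0, -0.0]
force: [0.6, 0.3, -2.7]
finger_gap: 0.731
gripper_force: 44.9
```

{"name": "drive_tool", "arguments": {
  "deltas": [
    [[0, 0, 2, 0], [0, 0, 4, 0], [0, 0, 6, 0], [0, 0, 8, 0], [0, 0, 10, 0]]
  ]
}}

```text
t: 9.43
tcp_pos: [0.4921, 0.2103, 0.1282]
tool_rot: [0.042, 0.999, 0.0, 0.0]
force: [0.6, -0.3, -2.5]
finger_gap: 0.728
gripper_force: 44.9
```

{"name": "drive_tool", "arguments": {
  "deltas": [
    [[0, 0, 0.4, 0], [0, 0, 0.8, 0], [0, 0, 1, 0], [0, 0, 1, 0], [0, 0, 1, 0]]
  ]
}}

```text
t: 9.85
tcp_pos: [0.492, 0.2103, 0.1274]
tool_rot: [0.042, 0.999, 0.0, 0.0]
force: [-0.8, 1.1, -2.6]
finger_gap: 0.724
gripper_force: 44.9
```

No contact yet, and the bottom is at about 81 mm. Continuing gently.

{"name": "drive_tool", "arguments": {
  "deltas": [
    [[0, 0, 0.4, 0], [0, 0, 0.8, 0], [0, 0, 1.2, 0], [0, 0, 1.2, 0], [0, 0, 1.2, 0]]
  ]
}}

```text
t: 10.27
tcp_pos: [0.492, 0.2103, 0.1265]
tool_rot: [0.042, 0.999, 0.0, 0.0]
force: [-1.6, -1.5, 1.9]
finger_gap: 0.725
gripper_force: 45.1
```

{"name": "drive_tool", "arguments": {
  "deltas": [
    [[0, 0, 0.2, 0], [0, 0, 0.4, 0], [0, 0, 0.4, 0], [0, 0, 0.4, 0]]
  ]
}}

```text
t: 10.6
tcp_pos: [0.492, 0.2103, 0.1264]
tool_rot: [0.042, 0.999, 0.0, 0.0]
force: [-0.8, -0.5, 5.8]
finger_gap: 0.722
gripper_force: 45.5
```

Contact came at the expected height (TCP 0.1264, 0.080 above the shelf for the flange). Releasing and rising straight up.

{"name": "drive_tool", "arguments": {
  "deltas": [
    [[0, 0, 0, 0], [0, 0, 0, 0], [0, 0, 0, 0], [0, 0, 0, 0], [0, 0, 0, 0]]
  ],
  "jaw": 85
}}

```text
t: 11.02
tcp_pos: [0.4921, 0.2103, 0.1256]
tool_rot: [0.042, 0.999, 0.0, 0.0]
force: [-0.5, 0.6, -0.2]
finger_gap: 1.0
gripper_force: 0.0
```

{"name": "drive_tool", "arguments": {
  "deltas": [
    [[0, 0, -5, 0], [0, 0, -15, 0], [0, 0, -30, 0], [0, 0, -50, 0], [0, 0, -75, 0]]
  ]
}}

```text
t: 11.43
tcp_pos: [0.4912, 0.2101, 0.2013]
tool_rot: [0.042, 0.999, -0.0, -0.001]
force: [-0.2, -0.3, -0.6]
finger_gap: 0.994
gripper_force: 0.0
```

{"name": "drive_tool", "arguments": {
  "deltas": [
    [[0, 0, -15, 0], [0, 0, -30, 0], [0, 0, -45, 0], [0, 0, -55, 0], [0, 0, -60, 0]]
  ]
}}

```text
t: 11.85
tcp_pos: [0.4928, 0.2105, 0.263]
tool_rot: [0.042, 0.999, 0.0, 0.002]
force: [0.7, -0.4, 0.3]
finger_gap: 0.993
gripper_force: 0.0
```

{"name": "drive_tool", "arguments": {
  "deltas": [
    [[0, 0, 0, 0], [0, 0, 0, 0], [0, 0, 0, 0], [0, 0, 0, 0], [0, 0, 0, 0]]
  ],
  "jaw": 0
}}

```text
t: 12.27
tcp_pos: [0.4915, 0.2102, 0.2598]
tool_rot: [0.042, 0.999, -0.0, -0.001]
force: [0.1, 0.0, -0.1]
finger_gap: 0.29
gripper_force: 0.0
```

```bash
python3 - <<'E'
from h import *
import pickle
s=manip.sense();print(s["t"],s["tcp_pos"],s["tool_rot"],s["force"],s["finger_gap"])
cam=vision.camera_model("wrist"); im=vision.snapshot("wrist")[:,:,::-1]; sc=vision.snapshot("scene")[:,:,::-1]
pickle.dump((cam,im.copy(),s),open("w4.pkl","wb"))
p=proj(cam,[[.4995,.306,.11]])[0]; print(p, proj(cam,[[.4501,.2138,.102],[.4918,.2106,.166]]))
o=np.zeros((500,800,3),np.uint8)
o[:,:400]=cv2.resize(im[90:290,210:370],None,fx=2.5,fy=2.5,interpolation=cv2.INTER_CUBIC)
o[:,400:]=cv2.resize(sc[90:190,300:380],None,fx=5,fy=5,interpolation=cv2.INTER_CUBIC)
cv2.imwrite("pics/w4.png",o)
E
```

```text
12.2667 [0.4915143  0.21017455 0.25981815] [ 4.18960886e-02  9.99121481e-01 -2.23568099e-04 -9.66561633e-04] [ 0.06559383  0.01418456 -0.06502107] 0.29044728377349593
[346.06699103 173.8882795 ] [[259.63235769 135.20225952]
 [259.90528946 189.55053999]]
```

View pics/w4.png

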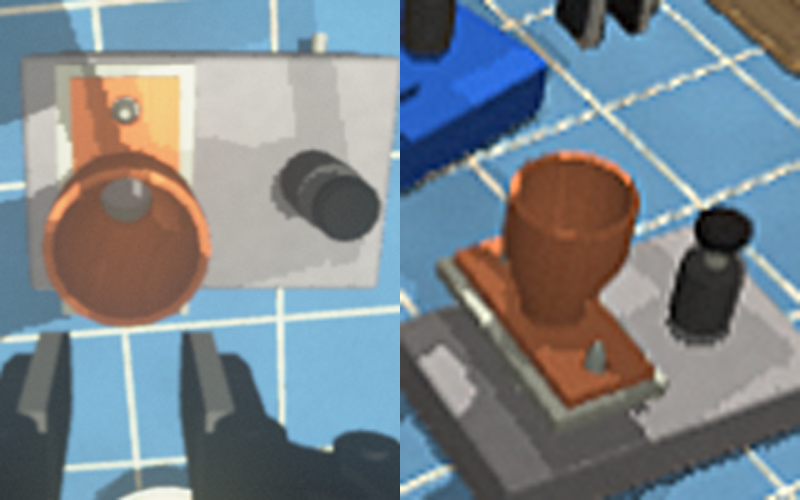

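Both views show the funnel flush on the plate with the pegs up through its ears. The plunger head is at wrist (348,173). Moving above the plunger with the jaw shut.

{"name": "drive_tool", "arguments": {
  "deltas": [
    [[0.7, 15, 0, 0], [0.7, 40, 0, 0], [0.7, 68, 0, 0], [0.7, 90, 0, 0], [0.7, 99.5, 0, 0]]
  ],
  "jaw": 0
}}

```text
t: 12.78
tcp_pos: [0.4997, 0.3119, 0.2605]
tool_rot: [0.041, 0.999, 0.001, 0.0]
force: [0.3, -0.5, -0.6]
finger_gap: 0.0
gripper_force: 0.0
```

{"name": "drive_tool", "arguments": {
  "deltas": [
    [[0, 0, 20, 0], [0, 0, 50, 0], [0, 0, 80, 0], [0, 0, 110, 0], [0, 0, 130, 0]]
  ]
}}

```text
t: 13.2
tcp_pos: [0.4981, 0.3083, 0.1279]
tool_rot: [0.042, 0.999, -0.001, -0.002]
force: [0.3, 0.3, -0.9]
finger_gap: -0.002
gripper_force: 0.0
```

{"name": "drive_tool", "arguments": {
  "deltas": [
    [[0, 0, 4, 0], [0, 0, 8, 0], [0, 0, 10, 0], [0, 0, 10, 0], [0, 0, 10, 0]]
  ]
}}

```text
t: 13.62
tcp_pos: [0.5006, 0.3098, 0.1221]
tool_rot: [0.042, 0.999, 0.001, 0.001]
force: [-0.0, 0.3, -0.1]
finger_gap: -0.0
gripper_force: 0.0
```

{"name": "drive_tool", "arguments": {
  "deltas": [
    [[0, 0, 4, 0], [0, 0, 8, 0], [0, 0, 11, 0], [0, 0, 14, 0], [0, 0, 16, 0]]
  ]
}}

```text
t: 14.03
tcp_pos: [0.4998, 0.3096, 0.1048]
tool_rot: [0.042, 0.999, 0.0, 0.0]
force: [-1.2, -0.3, 4.0]
finger_gap: -0.003
gripper_force: 2.0
```

{"name": "drive_tool", "arguments": {
  "deltas": [
    [[0, 0, 2, 0], [0, 0, 4, 0], [0, 0, 6, 0], [0, 0, 7, 0], [0, 0, 7, 0]]
  ]
}}

```text
t: 14.45
tcp_pos: [0.4998, 0.3096, 0.0982]
tool_rot: [0.042, 0.999, 0.0, 0.0]
force: [-0.8, 0.5, 6.9]
finger_gap: 0.002
gripper_force: 3.2
```

6.9 N at z = 0.0982, so it is practically at the stop. I'll go slightly further to confirm the force rises, then lift.

{"name": "drive_tool", "arguments": {
  "deltas": [
    [[0, 0, 0.4, 0], [0, 0, 0.8, 0], [0, 0, 0.8, 0], [0, 0, 0.8, 0]]
  ]
}}

```text
t: 14.78
tcp_pos: [0.4998, 0.3096, 0.0981]
tool_rot: [0.042, 0.999, 0.0, 0.0]
force: [-2.1, -0.5, 9.7]
finger_gap: 0.0
gripper_force: 4.8
```

{"name": "drive_tool", "arguments": {
  "deltas": [
    [[0, 0, -3, 0], [0, 0, -7, 0], [0, 0, -12, 0], [0, 0, -20, 0], [0, 0, -35, 0]]
  ]
}}

```text
t: 15.2
tcp_pos: [0.4982, 0.3089, 0.1307]
tool_rot: [0.042, 0.999, -0.001, -0.002]
force: [0.5, 0.3, -0.1]
finger_gap: -0.001
gripper_force: 0.0
```

{"name": "drive_tool", "arguments": {
  "deltas": [
    [[0, 0, -25, 0], [0, 0, -50, 0], [0, 0, -75, 0], [0, 0, -100, 0], [0, 0, -110, 0]]
  ]
}}

```text
t: 15.62
tcp_pos: [0.501, 0.3101, 0.2454]
tool_rot: [0.042, 0.999, 0.001, 0.003]
force: [0.3, -0.6, 0.9]
finger_gap: 0.001
gripper_force: 0.0
```

{"name": "drive_tool", "arguments": {
  "deltas": [
    [[0, 0, 0, 0], [0, 0, 0, 0], [0, 0, 0, 0], [0, 0, 0, 0], [0, 0, 0, 0]]
  ]
}}

```text
t: 16.03
tcp_pos: [0.4988, 0.3091, 0.2401]
tool_rot: [0.042, 0.999, -0.001, -0.002]
force: [0.8, -0.1, -0.1]
finger_gap: 0.002
gripper_force: 0.0
```

```bash
python3 - <<'E'
from h import *
s=manip.sense();print(s["t"],s["tcp_pos"],s["force"])
o=np.zeros((500,800,3),np.uint8); sc=vision.snapshot("scene")[:,:,::-1]
cv2.imwrite("pics/end.png",cv2.resize(sc[80:240,220:440],None,fx=3,fy=3,interpolation=cv2.INTER_CUBIC))
E
```

```text
16.0333 [0.4987503  0.30911944 0.24013326] [ 0.82889335 -0.09896556 -0.05980349]
```

View pics/end.png

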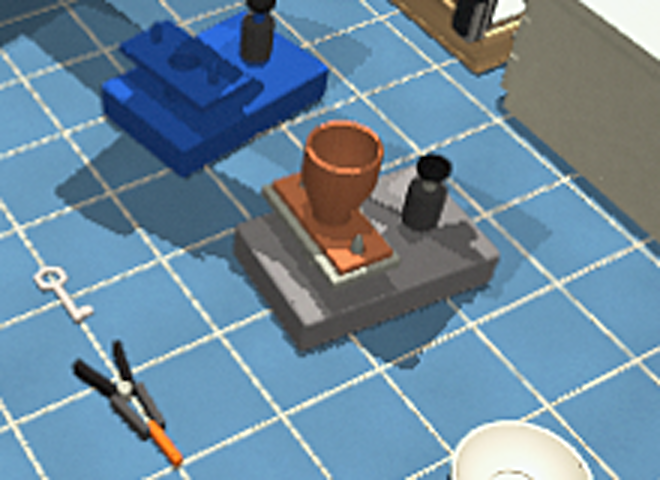

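The stop was confirmed: force rose to 9.7 N with no further travel at z = 0.098. The picture shows the funnel seated at (342,200) and the plunger back up at (430,190), with the arm clear. Handing in.

```bash
python3 -c "
from station import manip
print(manip.sign_off())"
```

```text
the job is handed in; nothing more can be done
None
```

The funnel is seated flush on both pegs of the grey drop; the plunger was pressed to its stop and came back up, and I handed the job in at about 16 s; no verdict was shown.

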